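Put the coffee capsules away in the push-button storage box

ROBOT

A 7-joint arm with a two-finger parallel gripper is mounted at the origin on a cart in front of the work surface, level with it; the furniture and walls round the work are solid. World frame = base frame: x ahead of the robot, y to its left, z up, the work surface at z = 0. Lengths are in m, angles in rad, forces in N, time in s.
With the tool pointing down it reaches from about 0.4 to 0.9 m from the base axis. Payload 5.5 kg.
Tool frame: the origin (TCP) lies midway between the tips of the shut fingers; the grasp point (between the pads) lies 19 mm behind it (manip.grip_depth is the distance from the TCP to the grasp point, in m); z points along the fingers, y is the line along which they close (so a half turn about z gives the same grasp; the last joint's range is limited). The gripper opens to 92 mm and grips with 3 to 60 N. Pads are 19 mm wide; open, the fingers measure 130 mm over their backs; the gripper's body (75 mm by 190 mm) begins 47 mm behind the grasp point.
Start: joints at [-0.97, 0.501, -0.427, 1.55, 0.221, 1.138, -0.21], TCP at [0.215, 0.613, 0.227] pointing down, gripper open.
Joint ranges: [-2.88, 2.88], [-0.31, 2.03], [-1.54, 1.56], [0.2, 2.42], [-1.41, 4.55], [0.19, 2.02], [-2.57, 2.57]. Speed limits (rad/s): [2.57, 2.57, 3.14, 3.14, 3.14, 3.14, 3.14].

INTERFACE

Orientations are given as a unit quaternion [x, y, z, w].
In Python, from bench import manip, effector, viewer gives the robot as it stands. Calls block until the motion is done:
- manip.move_pose(position, orientation): joint-space move of the TCP to a pose.
- manip.servo_line(position, ori=None, vel=0.15): straight line of the TCP; ori=None keeps the orientation; vel is the mean speed in m/s.
- manip.movej(angles): joint-space move.
- effector.open_jaws() and effector.close(f_grip=None): open the fingers fully, or close them until they stop; f_grip is the grip in N (None keeps the last).
- manip.sleep(seconds).
- manip.solve_ik(position, orientation): joint angles nearest the present ones, or None.
- viewer.get_image(name): name is "side" or "top"; returns the picture (384x512x3 uint8, red, green, blue); there is no depth.
- viewer.get_calibration(name): a dict with "vfov" (degrees; the focal length in pixels is half the picture's height over the tangent of half this angle, whatever the lens; pixels are square), "cx", "cy" (the principal point, pixels), "eye" and "attitude" of the camera in the world. Camera axes: x right, y down, z forward; pixel columns grow to the right and rows downward; lengths in m; the calibration is good to about 2 mm. A picture is of the moment at which its call begins. get_calibration takes no time and is no camera call.
A pose or a line that the arm cannot do raises manip.PlanningError and nothing moves.
- manip.hand_in(): hands the job in; it is judged then, once.
Readings, each from a call of its own:
- manip.current_clock(): time.
- manip.current_q(): joint angles.
- manip.current_joint_velocities(): joint speeds.
- manip.current_tau(): joint torques, N m.
- manip.current_tool_pos(): TCP position.
- manip.current_tcp_rot(): TCP orientation.
- manip.current_force(): force on the tool from outside, world axes, zero at the start.
- manip.current_wrist_torque(): the same for the moment, N m.
- manip.current_finger_gap(): finger opening in m.
- manip.current_gripper_force(): force on a finger pad.
Only numpy, scipy, OpenCV 4.12 (cv2) and the standard library are available. Lean on these libraries where they do the work, as an engineer would, in place of code of your own. Each camera call takes 0.05 s, during which the arm holds its last target. There are 200 camera calls.

TASK

Put the two loose coffee capsules away in the low, wide storage box and seal it again: press the round button in its lid right in and let go so that it springs up, lift the lid off by the raised button and lay it aside, put both capsules in the box, then set the lid back on squarely and press the button until it stays down. Leave the mug, the teaspoon, the tall box, the garlic, the lemon and the onion where they are.

Things in the scene. Friction and masses are not known exactly. Their poses are not given: they have to be found in the camera images.
- storage_box: The low, wide storage box: a square tub of clear plastic, 130 x 130 mm outside, 72 mm high to its open rim, walls 3 mm, floor 5 mm thick (inside 124 x 124 mm). Loose, about 0.45 kg. Origin: centre of its underside; z up; x and y square to its sides. (Above the back of the worktop hang wall cupboards: fronts at x = 0.60, from z = 0.46 up, door knobs out to x = 0.57.)
- box_lid: Its white lid, loose, 0.25 kg with its button: a square flange 130 x 130 x 14 mm over a 24 mm deep square plug (119 mm wide, 111 mm at its lower edge) that enters the box's mouth with 2.5 mm to spare all round, at any quarter turn. Origin: centre of the plug's underside, x and y square to its sides, z up. Seated: origin 48 mm above the box's, flange on the rim. Its only handle is the raised button.
- push_button (a joint): Round button in the lid's centre, 50 mm across, a push-push latch along the lid's z. Value (m): 0 = locked down, its top 1 mm above the flange; 0.020 = sprung up, 21 mm above it: grip it there to lift the lid; -0.006 = pressed fully in, 5 mm down in its 52 mm wide well (spring 1.7 N). Fully in from locked, then let go: springs up. Fully in from up, then let go: locks at 0. A press that stops short changes nothing.
- button_top (a point): Centre of the button's flat top face (39 mm above the lid's origin when locked, 59 mm when sprung up).
- pod_a: A coffee capsule of bare aluminium: a small round cup standing upside down on its wide rim, 37 mm across the rim (1.5 mm thick, at the bottom), body tapering from 29 mm just above the rim to 25 mm at 22 mm height, domed top, 28.5 mm high; about 14 g. Origin: centre of the rim's underside, z up through the dome.
- pod_b: The second coffee capsule, the same as pod_a.
- teaspoon: A steel teaspoon lying flat between the capsules, 139 x 30 x 10 mm, along its x. Origin: centre of its underside. Must stay where it is.
- mug: A green mug standing behind the teaspoon, 96 mm high; its round body is 86 mm across with its centre 16 mm along +y from the origin, the handle reaches to y = -59 mm. Origin: under the middle of mug and handle. Must stay where it is.
- tall_box: A taller, narrower closed storage box of the same make, 100 x 100 mm, 134 mm high to the top of its lid (135 mm at its button). Not part of the job; must stay shut where it is. Origin: centre of its underside.
- trivet: A round cork trivet lying flat on the worktop, fixed, 170 mm across, 8 mm thick, with nothing on it: a handy place for the lid. Origin: centre of its underside.
- garlic: A garlic bulb, 46 mm across and 46 mm high, beside pod_a. Must stay where it is. Origin: centre of its underside.
- lemon_big: A lemon, 82 x 58 x 57 mm, lying at the back right. Must stay where it is. Origin: centre of its underside.
- onion: A red onion, 66 mm across, 70 mm high, at the back right. Must stay where it is. Origin: centre of its underside.

How it is judged:
On the way, in this order (a step that is already met when the one before it is completed fails the run):
1. the button has sprung up while the lid is still on the low box (value of joint push_button above 0.016 m and horizontal distance between box_lid and storage_box below 0.006 m and z of box_lid in the frame of storage_box below 0.0505 m and angle between the z axis of box_lid and the z axis of storage_box, either way round below 0.04 rad), for 0.05 s.
2. the lid is off the low box and laid aside (horizontal distance between box_lid and storage_box above 0.13 m and linear speed of box_lid below 0.03 m/s and height (world z) of box_lid below 0.15 m), for 0.1 s.
3. both capsules are in the low box (x of pod_a in the frame of storage_box between -0.055 and 0.055 m and y of pod_a in the frame of storage_box between -0.055 and 0.055 m and z of pod_a in the frame of storage_box between 0 and 0.045 m and x of pod_b in the frame of storage_box between -0.055 and 0.055 m and y of pod_b in the frame of storage_box between -0.055 and 0.055 m and z of pod_b in the frame of storage_box between 0 and 0.045 m), for 0.2 s.
At the end, for the whole second after the job is handed in: Both capsules lie inside the low box (it stands upright on the worktop), the lid is seated on it (centre within 6 mm, level, within 2.5 mm of fully down), the button is locked down (within 3 mm of its locked position), and everything is at rest (all of step 3 and horizontal distance between box_lid and storage_box below 0.006 m and z of box_lid in the frame of storage_box below 0.0505 m and angle between the z axis of box_lid and the z axis of storage_box, either way round below 0.04 rad and value of joint push_button between -0.003 and 0.003 m and angle between storage_box's own z axis and vertical below 0.05 rad and height (world z) of storage_box between -0.01 and 0.01 m and linear speed of each of box_lid, pod_a, pod_b, storage_box below 0.03 m/s); the robot touches nothing.
It fails at once if the mug is pushed more than 30 mm from its place or knocked over (distance of mug from where it was at the start of the episode above 0.03 m or angle between mug's own z axis and vertical above 0.5 rad).
It fails at once if the teaspoon is pushed more than 30 mm from its place or knocked over (distance of teaspoon from where it was at the start of the episode above 0.03 m).
It fails at once if the tall box is pushed more than 30 mm from its place or knocked over (distance of tall_box from where it was at the start of the episode above 0.03 m or angle between tall_box's own z axis and vertical above 0.5 rad).
It fails at once if the garlic, the lemon or the onion is pushed more than 30 mm from its place or knocked over (distance of any of garlic, lemon_big, onion from where it was at the start of the episode above 0.03 m).
It fails at once if the low box is tipped over (angle between storage_box's own z axis and vertical above 0.4 rad).
It also fails if it takes over 72 s, if anything falls off the work surface, if the arm or the gripper's body presses on something with over 40 N, if the wrist force passes 120 N, or if a joint passes its speed limit or range.

## Working session

There is one attempt and no reset: what is moved stays moved. The work goes in short steps, each a Python script; the robot and the scene stay as the last script left them, time stands still between calls to the robot, and variables do not carry over. Pictures are saved under pics/ and viewed, at most 13 in all, crops included, and the job is handed in when it is done.

```bash
ls; mkdir -p pics; python3 - <<'E'
from bench import manip, effector, viewer
import cv2
for n in ("top","side"):
    im=viewer.get_image(n); cv2.imwrite(f"pics/{n}0.png",im[:,:,::-1]); print(viewer.get_calibration(n))
print(manip.current_clock(),manip.current_tcp_rot(),manip.current_tool_pos())
E
```

```text
pics
{'vfov': 56.36637767691561, 'cx': 252.33873348977582, 'cy': 195.66605599914655, 'eye': array([ 0.48210863, -0.02502561,  1.13264688]), 'attitude': array([-0.6979967 ,  0.7149263 , -0.02340406,  0.0336635 ])}
{'vfov': 57.83295116721642, 'cx': 257.1577541992197, 'cy': 193.6215341002324, 'eye': array([-0.1837512 ,  0.85489496,  0.73419231]), 'attitude': array([-0.29961655,  0.80835732, -0.4749813 ,  0.17658179])}
0.1 [ 1.68083283e-01  9.85772396e-01 -8.74555507e-04 -1.70609753e-04] [0.21527132 0.61263865 0.22575848]
```

View pics/top0.png

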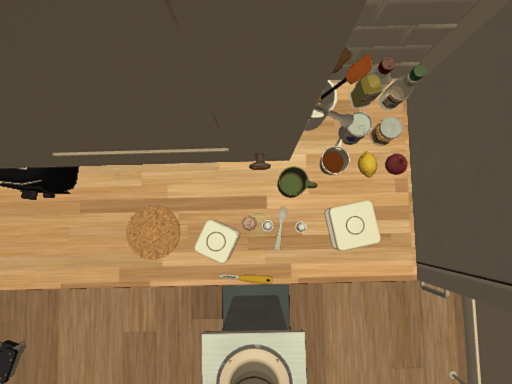

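View pics/side0.png

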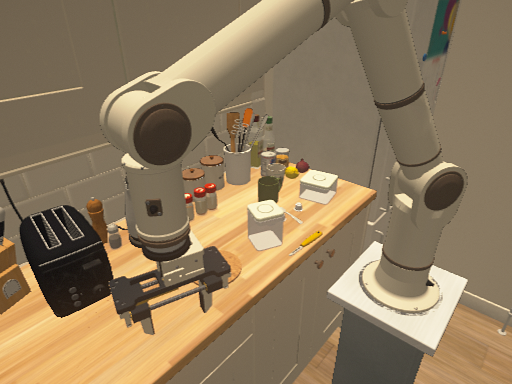

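The top view shows the low box at (354,225), tall box (217,241), trivet (153,232), garlic (249,223), pods (267,226) and (301,227), spoon (281,228) and mug (293,182). Next I'll localise them.

```bash
cat > h.py <<'E'
import numpy as np, cv2
from scipy.spatial.transform import Rotation as R
from bench import manip, effector, viewer
def px2pt(name,uv,z):
    c=viewer.get_calibration(name); f=192/np.tan(np.radians(c["vfov"])/2)
    d=R.from_quat(c["attitude"]).apply([(uv[0]-c["cx"])/f,(uv[1]-c["cy"])/f,1])
    return c["eye"]+d*(z-c["eye"][2])/d[2]
def pt2px(name,p):
    c=viewer.get_calibration(name); f=192/np.tan(np.radians(c["vfov"])/2)
    v=R.from_quat(c["attitude"]).inv().apply(np.array(p)-c["eye"]); return np.array([c["cx"]+f*v[0]/v[2],c["cy"]+f*v[1]/v[2]])
def down(a):
    "tool pointing down, closing line (tool y) at world angle a"
    y=np.array([np.cos(a),np.sin(a),0]); z=np.array([0,0,-1.]); return R.from_matrix(np.c_[np.cross(y,z),y,z]).as_quat()
E
python3 - <<'E'
from h import *
im=cv2.imread("pics/top0.png")
a=cv2.resize(im[195:265,190:390],None,fx=4,fy=4,interpolation=cv2.INTER_CUBIC); cv2.imwrite("pics/c0.png",a)
hsv=cv2.cvtColor(im,cv2.COLOR_BGR2HSV)
m=((hsv[:,:,1]<60)&(hsv[:,:,2]>150)).astype(np.uint8)
m[:200]=0; m[265:]=0
n,l,s,c=cv2.connectedComponentsWithStats(m)
for i in range(1,n):
    if s[i,4]>8: print(s[i],c[i], px2pt("top",c[i],.02).round(4))
for nm,uv,z in (("trivet",(153,232),.008),("mug",(292,182),.096),("garlic",(249,223),.04),("spoon",(281,228),.005),("tall",(216,241),.135)): print(nm,px2pt("top",uv,z).round(3))
E
```

```text
[ 331  202   48   47 1349] [354.74573758 224.81171238] [ 0.4745 -0.3233  0.02  ]
[325 209  12  39 129] [329.99224806 228.31007752] [ 0.4655 -0.2469  0.02  ]
[275 212  10  38 119] [279.42016807 231.07563025] [ 0.4606 -0.091   0.02  ]
[348 218  14  14 156] [354.39102564 224.57692308] [ 0.4752 -0.3223  0.02  ]
[196 221  40  41 701] [215.54778887 241.06419401] [0.4345 0.107  0.02  ]
[262 220  11  11  73] [267.64383562 224.84931507] [ 0.4806 -0.0551  0.02  ]
[296 222  11  10  58] [301.60344828 225.96551724] [ 0.4747 -0.1598  0.02  ]
[209 234  15  15 186] [215.79032258 241.03763441] [0.4345 0.1062 0.02  ]
trivet [0.467 0.304 0.008]
mug [ 0.603 -0.127  0.096]
garlic [0.488 0.002 0.04 ]
spoon [ 0.47  -0.097  0.005]
tall [0.44  0.092 0.135]
```

View pics/c0.png

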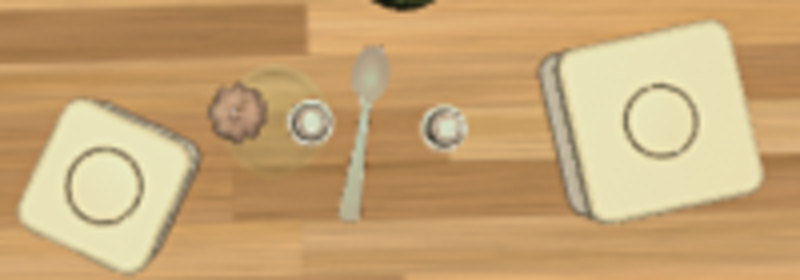

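The crop shows the lid's button ring at crop (661,121), pod_a's rim at (311,123), pod_b's rim at (444,128) and the spoon between them. Now the lid pose, then IK checks.

```bash
python3 - <<'E'
from h import *
im=cv2.imread("pics/top0.png")
hsv=cv2.cvtColor(im,cv2.COLOR_BGR2HSV)
m=((hsv[:,:,1]<60)&(hsv[:,:,2]>150)).astype(np.uint8); m[:200]=0;m[265:]=0
n,l,s,c=cv2.connectedComponentsWithStats(m)
i=[i for i in range(n) if s[i,0]==331][0]
ct=max(cv2.findContours((l==i).astype(np.uint8),0,2)[0],key=len)
b=cv2.boxPoints(cv2.minAreaRect(ct)); P=np.array([px2pt("top",p,.085)[:2] for p in b]); print(P.round(4))
e=np.roll(P,-1,0)-P; print("len",np.linalg.norm(e,axis=1),"ang",np.degrees(np.arctan2(e[:,1],e[:,0]))%90,"ctr",P.mean(0))
print("button",px2pt("top",c[[j for j in range(n) if s[j,0]==348][0]],.087))
A=px2pt("top",(267.4,225.5),.003);B=px2pt("top",(300.75,226.6),.003);print("pods",A,B)
# side view: button top at guess
print("side px lid",pt2px("side",[*P.mean(0),.087]), "pods",pt2px("side",A),pt2px("side",B))
a=cv2.resize(cv2.imread("pics/side0.png")[160:230,240:350],None,fx=6,fy=6,interpolation=cv2.INTER_CUBIC)
for p in ([*P.mean(0),.087],A,B): cv2.circle(a,tuple(int(v) for v in (pt2px("side",p)-[240,160]+.5)*6),3,(0,0,255),-1)
cv2.imwrite("pics/c1.png",a)
th=np.arctan2(e[0,1],e[0,0])
for nm,p,angs in (("lid",[*P.mean(0),.09],[th+k*np.pi/2 for k in range(4)]),("lidhi",[*P.mean(0),.25],[th+k*np.pi/2 for k in range(4)]),("triv",[.467,.304,.05],[th+k*np.pi/2 for k in range(4)]),("a",[*A[:2],.005],np.radians([0,180,-20,160,20,200])),("b",[*B[:2],.005],np.radians([0,180,-20,160,20,200]))):
  for an in angs:
    q=manip.solve_ik(p,down(an)); print(nm,round(np.degrees(an)),None if q is None else np.round(q,2))
E
```

```text
[[ 0.5222 -0.2365]
 [ 0.5468 -0.3534]
 [ 0.4284 -0.375 ]
 [ 0.4041 -0.2592]]
len [0.11946702 0.1203351  0.11833918 0.12026529] ang [11.85883043 10.3722082  11.83663574 10.90879051] ctr [ 0.47536742 -0.30602528]
button [ 0.47563661 -0.30438896  0.087     ]
pods [ 0.47857774 -0.05478081  0.003     ] [ 0.47270817 -0.15914909  0.003     ]
side px lid [318.60177103 176.49411011] pods [281.03610126 217.88679782] [297.90105971 207.65062308]
lid -78 [-0.13  0.67  0.89  1.91 -0.66  0.89 -0.28]
lid 12 [ 0.07  0.56  0.59  1.9  -0.42  0.81  1.09]
lid 102 [ 0.24  0.51  0.37  1.89 -0.25  0.78  2.52]
lid 192 [-0.27  0.82  1.13  1.91 -0.89  1.02 -1.67]
lidhi -78 [-0.04  0.35  0.71  1.77 -0.25  1.11 -0.61]
lidhi 12 [-0.06  0.36  0.74  1.77 -0.27  1.11  0.98]
lidhi 102 [ 0.02  0.34  0.63  1.77 -0.22  1.1   2.5 ]
lidhi 192 [-0.31  0.51  1.14  1.78 -0.5   1.18 -1.96]
triv -78 [-0.76  0.55  0.16  1.92 -0.14  0.68 -1.87]
triv 12 [-0.51  0.55 -0.14  1.92  0.12  0.69 -0.52]
triv 102 [-0.31  0.58 -0.4   1.91  0.33  0.72  0.88]
triv 192 [-0.08  0.66 -0.71  1.9   0.59  0.8   2.24]
a 0 [-0.01  0.53  0.08  2.11 -0.08  0.5   0.13]
a 180 [-0.88  1.19  1.35  2.14 -1.35  1.19 -1.97]
a -20 [-0.04  0.53  0.12  2.12 -0.13  0.5  -0.17]
a 160 [ 0.38  0.56 -0.38  2.1   0.39  0.54  2.5 ]
a 20 [ 0.03  0.53  0.03  2.11 -0.03  0.5   0.44]
a 200 [-0.79  0.93  1.12  2.14 -1.16  0.91 -1.74]
b 0 [-0.05  0.59  0.39  2.08 -0.42  0.55  0.64]
b 180 [-0.56  0.95  1.12  2.1  -1.15  0.93 -1.89]
b -20 [-0.13  0.61  0.49  2.09 -0.52  0.57  0.39]
b 160 [-0.65  1.21  1.35  2.1  -1.35  1.2  -2.13]
b 20 [ 0.06  0.56  0.25  2.08 -0.27  0.53  0.86]
b 200 [-0.43  0.78  0.9   2.09 -0.94  0.75 -1.7 ]
```

View pics/c1.png

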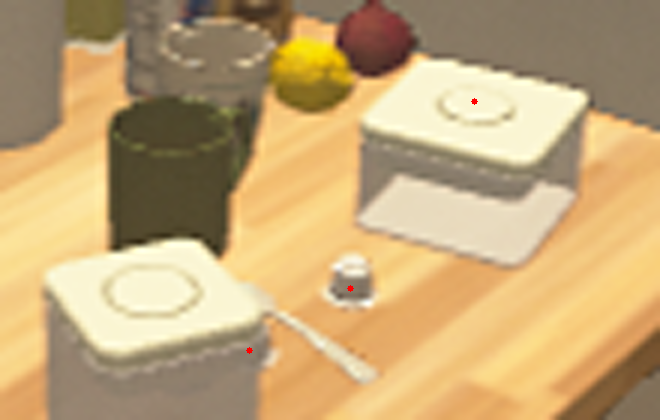

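Side view agrees with the estimate: predicted button centre and pod_b are within about 1 px. Approach and press.

```bash
cat >> h.py <<'E'
TH=np.radians(11.2); C=np.array([.4755,-.3050]); Q=down(TH)
def st(s): print(s,"t",round(manip.current_clock(),2),"p",manip.current_tool_pos().round(4),"F",np.round(manip.current_force(),1),"gap",round(manip.current_finger_gap(),4))
def press():
    effector.close(5)
    manip.servo_line([*C,.095],vel=.15); f0=manip.current_force()[2]
    for z in np.arange(.087,.0759,-.0015):
        manip.servo_line([*C,z],vel=.05)
        f=manip.current_force()[2]-f0; print(round(z,4),round(manip.current_tool_pos()[2],4),round(f,1))
        if f>8: break
    manip.servo_line([*C,.13],vel=.12); st("pressed")
E
python3 - <<'E'
from h import *
manip.move_pose([.42,.33,.22],Q); st("a")
effector.close(5)
manip.servo_line([.43,0,.22],vel=.25); manip.servo_line([*C,.15],vel=.25); st("b")
press(); print(manip.current_q().round(2))
manip.servo_line([.43,-.12,.2],vel=.25)
for n in("top","side"): cv2.imwrite(f"pics/{n}1.png",viewer.get_image(n)[:,:,::-1])
a=[cv2.resize(cv2.imread(f"pics/{n}1.png")[y:y+75,x:x+110],None,fx=3.6,fy=3.6,interpolation=2) for n,y,x in(("top",190,290),("side",155,270))]
cv2.imwrite("pics/c2.png",np.hstack(a))
E
```

```text
a t 1.42 p [0.419  0.3321 0.2201] F [-0.1 -0.1 -0.4] gap 0.0921
b t 5.73 p [ 0.4758 -0.3034  0.1501] F [-0.2 -0.4 -0.3] gap 0.0007
0.087 0.0875 0.7
0.0855 0.0858 0.2
0.084 0.084 0.9
0.0825 0.0824 1.0
0.081 0.0813 5.0
0.0795 0.0809 13.4
pressed t 8.6 p [ 0.4751 -0.3047  0.1295] F [-0.1  0.4 -0.8] gap 0.0006
[ 0.32  0.44  0.25  1.87 -0.14  0.85  0.84]
```

View pics/c2.png

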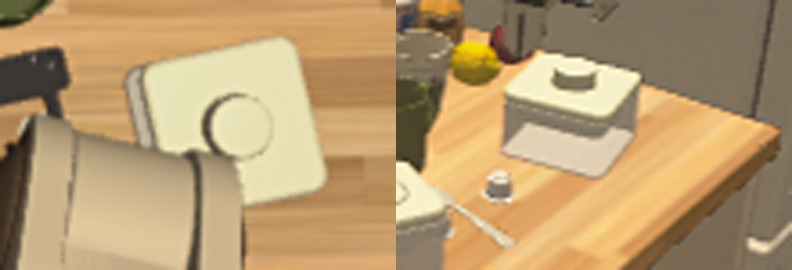

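Button is up, at (240,125) in the left half of the crop, and the lid is still seated. Grip it, lift it and lay it on the trivet.

```bash
python3 - <<'E'
from h import *
effector.open_jaws()
manip.servo_line([*C,.15],ori=Q,vel=.2)
manip.servo_line([*C,.089],vel=.1); manip.sleep(.2); st("at")
effector.close(40); manip.sleep(.3); st("grip")
manip.servo_line([*C,.10],vel=.05); st("up1")
manip.servo_line([*C,.21],vel=.15); st("up2")
cv2.imwrite("pics/top2.png",viewer.get_image("top")[:,:,::-1]);cv2.imwrite("pics/side2.png",viewer.get_image("side")[:,:,::-1])
a=[cv2.resize(cv2.imread(f"pics/{n}2.png")[y:y+130,x:x+130],None,fx=3,fy=3,interpolation=2) for n,y,x in(("top",150,280),("side",110,250))]
cv2.imwrite("pics/c3.png",np.hstack(a))
E
```

```text
at t 13.21 p [ 0.476  -0.3053  0.0898] F [ 0.6 -0.1  0.2] gap 0.0919
grip t 14.25 p [ 0.4752 -0.305   0.0889] F [-1.6 -0.3 -0.4] gap 0.0497
up1 t 14.62 p [ 0.4756 -0.305   0.1004] F [-1.1  0.7 -1.3] gap 0.0494
up2 t 15.5 p [ 0.475  -0.3045  0.2091] F [-1.4 -0.1 -2.6] gap 0.0495
```

View pics/c3.png

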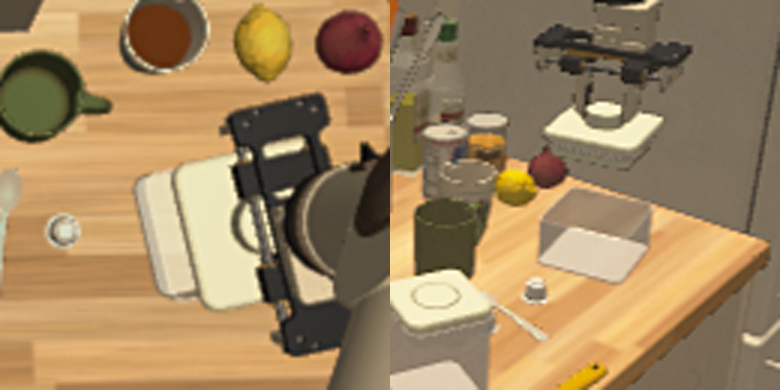

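The lid hangs level and the box stayed put. Lay the lid on the trivet, then fetch pod_a.

```bash
python3 - <<'E'
from h import *
T=[.467,.304]
manip.servo_line([*T,.21],vel=.22); st("over trivet")
manip.servo_line([*T,.06],vel=.12); f0=manip.current_force()[2]
for z in np.arange(.052,.0465,-.001):
    manip.servo_line([*T,z],vel=.04); f=manip.current_force()[2]-f0
    print(round(z,4),round(f,1))
    if f>2.5: break
manip.sleep(.1); st("down"); effector.open_jaws(); st("rel")
manip.servo_line([*T,.19],vel=.2)
A=np.array([.4745,-.0548]); q=down(np.radians(6))
manip.servo_line([*A,.19],ori=q,vel=.25); st("over a")
for n in("top","side"): cv2.imwrite(f"pics/{n}3.png",viewer.get_image(n)[:,:,::-1])
manip.servo_line([*A,.05],vel=.15); manip.servo_line([*A,.006],vel=.08); st("low")
effector.close(8); st("grip"); manip.servo_line([*A,.15],vel=.15); st("up"); print(manip.current_gripper_force())
for n in("top","side"): cv2.imwrite(f"pics/{n}4.png",viewer.get_image(n)[:,:,::-1])
a=[cv2.resize(cv2.imread(f"pics/{n}4.png")[y:y+150,x:x+200],None,fx=2,fy=2,interpolation=2) for n,y,x in(("top",160,120),("side",120,180))]
cv2.imwrite("pics/c4.png",np.hstack(a))
E
```

```text
over trivet t 18.52 p [0.4672 0.3032 0.21  ] F [ 0.1  0.1 -3.2] gap 0.0496
0.052 -1.4
0.051 -1.1
0.05 0.4
0.049 -0.9
0.048 1.7
0.047 2.1
down t 21.62 p [0.4671 0.3041 0.0471] F [0.3 0.3 0.1] gap 0.0496
rel t 22.47 p [0.467 0.304 0.047] F [-0.5  0.2  0.6] gap 0.0916
over a t 24.92 p [ 0.4744 -0.0536  0.1899] F [-0.3 -0.3  1.3] gap 0.0918
low t 26.8 p [ 0.4746 -0.0549  0.0061] F [ 0.  -0.2  0.1] gap 0.0918
grip t 27.82 p [ 0.4745 -0.0548  0.006 ] F [-0.3  0.   0. ] gap 0.0272
up t 28.93 p [ 0.4737 -0.0548  0.1492] F [ 0.3  0.3 -0.2] gap 0.0272
7.940775660972577
```

View pics/c4.png

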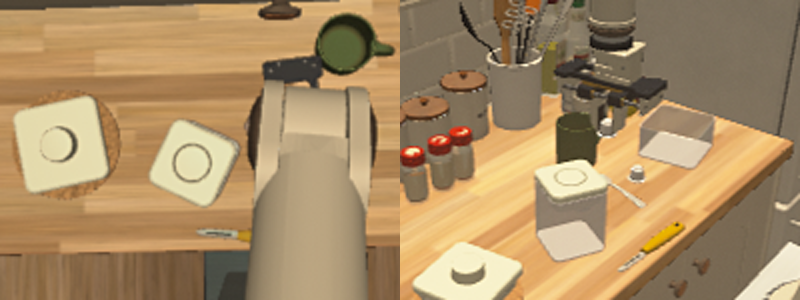

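pod_a is held, in the side half at about (607,125), and the lid sits flat on the trivet. Drop pod_a in the box, then do the same with pod_b.

```bash
python3 - <<'E'
from h import *
yd=np.array([-np.sin(TH),np.cos(TH)])
D=C+.027*yd
manip.servo_line([*D,.15],ori=Q,vel=.22); manip.servo_line([*D,.079],vel=.1); manip.sleep(.2); st("drop a")
effector.open_jaws(); manip.servo_line([*D,.15],vel=.2)
B=np.array([.4727,-.1591]); q=down(np.radians(-45))
manip.servo_line([*B,.15],ori=q,vel=.15); manip.servo_line([*B,.05],vel=.15); manip.servo_line([*B,.006],vel=.08); st("low b")
effector.close(8); st("grip"); manip.servo_line([*B,.15],vel=.15)
D=C-.027*yd
manip.servo_line([*D,.15],ori=Q,vel=.2); manip.servo_line([*D,.079],vel=.1); manip.sleep(.2); st("drop b")
effector.open_jaws(); manip.servo_line([*D,.15],vel=.2); manip.servo_line([.45,-.15,.19],vel=.25); st("end")
for n in("top","side"): cv2.imwrite(f"pics/{n}5.png",viewer.get_image(n)[:,:,::-1])
a=[cv2.resize(cv2.imread(f"pics/{n}5.png")[y:y+100,x:x+130],None,fx=3,fy=3,interpolation=2) for n,y,x in(("top",170,270),("side",140,250))]
cv2.imwrite("pics/c5.png",np.hstack(a))
E
```

```text
drop a t 31.25 p [ 0.4708 -0.2788  0.0797] F [-0.6 -1.   0.2] gap 0.0273
low b t 35.53 p [ 0.4728 -0.1589  0.0063] F [-3.1  1.7  9.6] gap 0.0918
grip t 36.56 p [ 0.4727 -0.1589  0.0063] F [-3.1  2.   9.9] gap 0.0273
drop b t 39.9 p [ 0.4813 -0.3318  0.0798] F [-0.8  0.1 -0.1] gap 0.0272
end t 42.43 p [ 0.4497 -0.1509  0.1896] F [-0.6 -0.   0.4] gap 0.0919
```

View pics/c5.png

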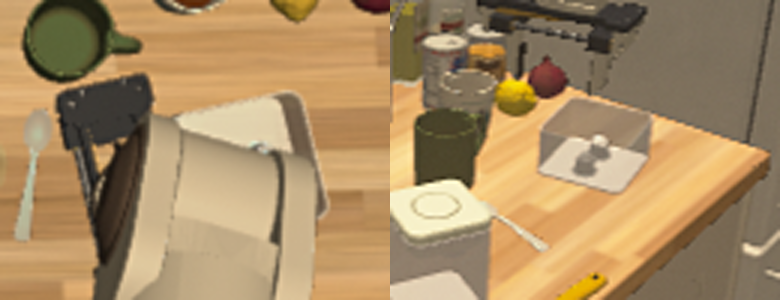

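Both pods are in the box. A 10 N contact at pod_b means the gripper body touched the box rim, so I'll regrip the lid and then check whether the box moved.

```bash
python3 - <<'E'
from h import *
T=[.467,.304]
manip.servo_line([.467,.304,.19],ori=Q,vel=.3); manip.servo_line([*T,.051],vel=.15); manip.sleep(.1); st("at")
effector.close(40); manip.sleep(.1); st("grip")
manip.servo_line([*T,.21],vel=.18); st("up")
for n in("top","side"): cv2.imwrite(f"pics/{n}6.png",viewer.get_image(n)[:,:,::-1])
r=dict(top=(190,310,80,90),side=(160,290,60,80))
S={}
for n,(y,x,h,w) in r.items():
    A=cv2.imread(f"pics/{n}3.png",0)[y:y+h,x:x+w];B=cv2.imread(f"pics/{n}6.png",0)[y:y+h,x:x+w]
    W=np.eye(2,3,dtype=np.float32)
    mask=np.full(A.shape,255,np.uint8)
    cc,W=cv2.findTransformECC(A,B,W,cv2.MOTION_EUCLIDEAN,(3,200,1e-6),mask,3); print(n,cc,W.round(3))
    S[n]=np.vstack([cv2.resize(a,None,fx=4,fy=3.2,interpolation=2) for a in(A,B)])
H=min(s.shape[0] for s in S.values())
cv2.imwrite("pics/c6.png",np.hstack([cv2.resize(s,(390,590)) for s in S.values()]))
E
```

```text
at t 45.38 p [0.4679 0.3045 0.0522] F [ 1.3  0.2 -0.5] gap 0.092
grip t 46.22 p [0.467 0.304 0.051] F [ 0.3 -0.6 -0.2] gap 0.0495
up t 47.25 p [0.4661 0.3034 0.2087] F [ 1.2  0.3 -3.3] gap 0.0494
top 0.9176296201905888 [[ 1.     0.001 -0.031]
 [-0.001  1.     0.05 ]]
side 0.9489014698789027 [[ 1.    -0.006  0.297]
 [ 0.006  1.    -0.322]]
```

View pics/c6.png

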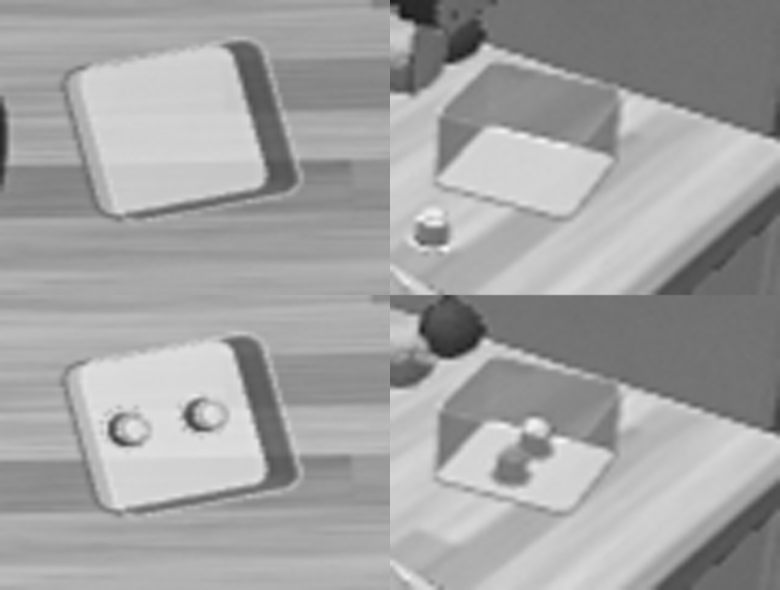

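The box is where it was (same corners in both rows) and both pods stand on its floor. Put the lid back.

```bash
python3 - <<'E'
from h import *
manip.servo_line([*C,.21],vel=.22); manip.servo_line([*C,.125],vel=.15); manip.sleep(.2); st("above"); f0=np.array(manip.current_force())
for z in [.115,.108,.101,.096,.0935,.092,.091,.0905,.0895,.0885]:
    manip.servo_line([*C,z],vel=.05); f=manip.current_force()-f0; print(z,round(manip.current_tool_pos()[2],4),np.round(f,1))
    if f[2]>6 or np.hypot(*f[:2])>8: break
st("seat")
cv2.imwrite("pics/side7.png",viewer.get_image("side")[:,:,::-1])
cv2.imwrite("pics/c7.png",cv2.resize(cv2.imread("pics/side7.png")[140:230,270:370],None,fx=5,fy=5,interpolation=2))
E
```

```text
above t 51.18 p [ 0.4764 -0.3055  0.1262] F [ 0.2 -0.1 -3.1] gap 0.0495
0.115 0.1144 [-0.4 -0.1  0.2]
0.108 0.1075 [-0.  -0.1  1.4]
0.101 0.1005 [-0.4  1.   0.9]
0.096 0.0956 [ 0.1 -0.2  0.5]
0.0935 0.0934 [-1.1 -0.1  0.4]
0.092 0.0919 [-0.4  0.3  0.3]
0.091 0.0911 [ 0.4 -0.9  1. ]
0.0905 0.0907 [-1.4  0.2  3.4]
0.0895 0.0896 [-2.1  0.8  2.8]
0.0885 0.0885 [-0.5 -0.1  3.5]
seat t 53.87 p [ 0.4756 -0.3051  0.0885] F [-0.3 -0.2  0.4] gap 0.0497
```

View pics/c7.png

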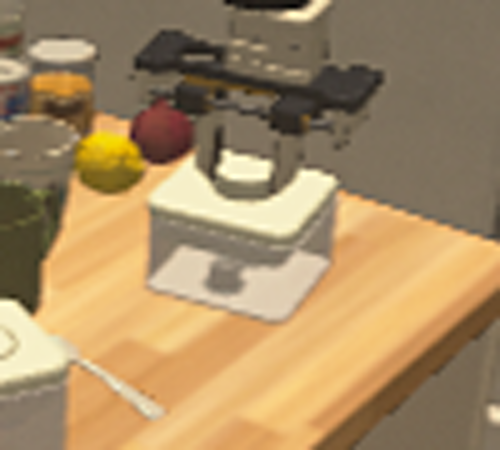

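Lid is seated flush: contact came at the predicted height. Release, press to lock, and retreat.

```bash
python3 - <<'E'
from h import *
effector.open_jaws(); manip.servo_line([*C,.135],vel=.2)
press()
manip.servo_line([.43,-.10,.2],vel=.25); st("end")
for n in("top","side"): cv2.imwrite(f"pics/{n}8.png",viewer.get_image(n)[:,:,::-1])
a=[cv2.resize(cv2.imread(f"pics/{n}8.png")[y:y+100,x:x+130],None,fx=3,fy=3,interpolation=2) for n,y,x in(("top",170,270),("side",140,250))]
cv2.imwrite("pics/c8.png",np.hstack(a))
E
```

```text
0.087 0.0873 -0.6
0.0855 0.0857 -1.4
0.084 0.084 -0.7
0.0825 0.0824 -0.9
0.081 0.0812 1.8
0.0795 0.0809 12.9
pressed t 59.13 p [ 0.4751 -0.3047  0.1295] F [0.4 1.3 0.2] gap 0.0007
end t 60.17 p [ 0.4298 -0.1009  0.1996] F [ 0.2  0.  -0. ] gap 0.0003
```

View pics/c8.png

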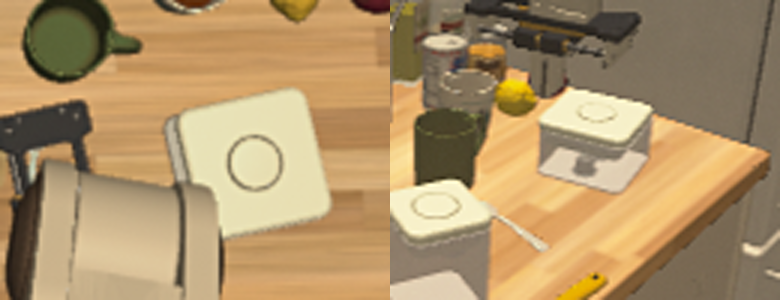

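The button is locked down flush, the lid is square and the arm is clear.

```bash
python3 -c "
from bench import manip
print(manip.hand_in())"
```

```text
the job is handed in; nothing more can be done
None
```

The job is handed in: both capsules are in the low box, the lid is back on squarely with its button locked down, and the other items look unmoved in the pictures; the gripper body pressed the box rim with about 10 N while picking up pod_b, without shifting the box.

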